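Clear the lock-out and switch on the watch-cleaning machine

ROBOT

A 6-joint arm with a two-finger parallel gripper is mounted at the origin on the work surface. World frame = base frame: x ahead of the robot, y to its left, z up, the work surface at z = 0. Lengths are in m, angles in rad, forces in N, time in s.
With the tool pointing down it reaches from about 0.375 to 0.9 m from the base axis. Payload 3.1 kg.
Tool frame: the origin (TCP) lies on the centre line of the jaws, within the pads' length; the fingertips stand 19 mm ahead of it and the grasp point (between the pads) is the TCP; z points along the fingers, y is the line along which they close (so a half turn about z gives the same grasp; the last joint's range is limited). The gripper opens to 85 mm and grips with 20 to 120 N. Pads are 22 mm wide; open, the fingers measure 114 mm over their backs; the gripper's body (76 mm by 85 mm) begins 54 mm behind the grasp point. The pads swing forward as they close: fully open they stand 13 mm farther back than shut.
Start: joints at [-1.367, 0.527, 1.433, -0, 1.181, -0.178], TCP at [0.233, -0.58, 0.25] pointing down, gripper open.
Joint ranges: [-3.08, 3.08], [-0.75, 2.2], [0.22, 2.44], [-1.43, 4.57], [0, 2.65], [-2.85, 2.85]. Speed limits (rad/s): [2.79, 2.79, 3.14, 3.14, 3.14, 3.14].

INTERFACE

Orientations are given as a unit quaternion [x, y, z, w].
In Python, from station import manip, cams, sign_off gives the robot as it stands.
- The arm moves only by the tool carry_out, never from a script. Its argument "targets" is a list that holds one entry, the list of rows, each a list of 7 numbers: the shift along the tool's x, y, z in cm, then the turn, a rotation vector about the tool's x, y, z in degrees, then the finger opening in cm, from 0 to 8.54. A call has 1 to 12 rows; each row is the pose to reach, as a shift and turn from the pose commanded when the call began, along the tool's axes at that moment; what a row does not reach only later rows make up. A row lasts 1/12 s, in which the tool goes at most 41.7 mm and 7.16 degrees, less where a joint would pass 70% of its speed; a pose out of reach is approached as far as the arm can. A call with a gripper value outside its range is refused whole. The fingers move at their own pace and stop on an object; "force" is the grip in N (left out, the last holds). Time passes only in rows, so rows that repeat a pose let the fingers close. It gives the time, the measured TCP pose, the force, the opening and the grip force at its end, in the units of the state.
- manip.sense(): the state, without advancing time (a new reading comes with each control period).
- cams.snapshot(name): name is "scene" or "top"; returns the picture (384x512x3 uint8, red, green, blue); there is no depth.
- cams.camera_info(name): a dict with "K" (3x3 intrinsics, pixels), "k1" (the pictures are not rectified: a ray, as slopes to the right and down, at radius r is drawn at 1 + k1 r^2 times it, then the intrinsics apply), "T" (4x4, takes a point from camera to world coordinates). Camera axes: x right, y down, z forward; pixel columns grow to the right and rows downward; lengths in m; the calibration is good to about 2 mm. A picture is of the moment at which its call begins. camera_info takes no time and is no camera call.
- sign_off(): hands the job in; it is judged then, once.
The state is a dict: "t": time; "q": joint angles; "qd": joint speeds; "tau": joint torques, N m; "tcp_pos": TCP position; "tool_rot": TCP orientation; "force": force on the tool from outside, world axes, zero at the start; "ft_torque": the same for the moment, N m; "finger_gap": opening from 0.0 (shut) to 1.0 (fully open); "gripper_force": force on a finger pad.
Only numpy, scipy, OpenCV 4.12 (cv2) and the standard library are available. Lean on these libraries where they do the work, as an engineer would, in place of code of your own. Each camera call takes 0.05 s, during which the arm holds its last target. There are 200 camera calls.

TASK

Put the watch-cleaning machine back in service: draw the orange-gripped lock-out pin out of the red-handled isolator and lower it, tip down, into the empty steel beaker, letting go only when its tip is well down inside. Then swing the red handle from OFF fully across to ON, so that it stays in its ON detent. Leave the black-handled isolator switched on and do not disturb anything else on the bench; the beaker must stay upright.

Things in the scene. Friction and masses are not known exactly. Their poses are not given: they have to be found in the camera images.
- red_unit: fixed stand of the isolator with the RED handle; place and yaw change each run. Base plate 190 x 130 x 12 mm, from 90 mm in front of (-x) to 100 mm behind the origin. From its back left corner (88, 45 mm) a thin gooseneck lamp rises and arches over the face, up to 312 mm high; its 28 mm head hangs over the face's centre, lowest point 243 mm up. Origin: on the bench below the face's centre, z up
- red_panel: sloping grey face (150 mm up the slope, 130 mm wide, 50 mm thick) of the red isolator. Origin: centre of the face, 97 mm above the bench. x up the slope (35 deg to the bench, away from the robot), y left, z straight out of the face (35 deg from vertical, towards the robot). The lamp leaves no room to come straight down: come in square to the face. Red mark (left): OFF, green (right): ON
- red_pivot (a point): point where the red handle's turning axis meets the face; the axis is parallel to the panel's z. In the panel frame: (25, 0, 0) mm. Hub 34 mm across
- red_hole (a point): centre of the lock-out hole at the face, at (-28, 15, 0) mm in the panel frame, parallel to the panel's z; 12.5 mm wide, its bottom 35 mm below the face. A brass collar 21 mm across stands 18 mm out of the face round it
- red_handle (a joint): angle q (rad): 0 = OFF, 1.396 = ON, a stop at each; starts at OFF. The arm points down the slope and swings from left (OFF) to right (ON): it grows counter-clockwise seen from outside the face. In the panel frame it points along (-cos(q-0.698), -sin(q-0.698)). A spring snaps it to the nearer stop from mid throw; peak 0.2 N m, about 3 N at the grip point
- red_grip (a point): grip point in the red handle's arm, 65 mm from the turning axis, 46 mm out from the face, mid height of the arm; moves with the handle. The arm is a straight red bar 16 mm wide and 24 mm high (34 to 58 mm out from the face), ending 82 mm from the axis, with a white stripe along its top
- black_unit: fixed stand of the isolator with the BLACK handle (polishing motor): same make, sizes, axes and lamp as the red one, no pin in its hole; the two stands change places from run to run. Origin: on the bench below the face's centre
- black_handle (a joint): angle of the black handle (rad): 0 = ON (where it starts and must stay), -1.396 = OFF; moves as the red one does
- lock_pin: lock-out pin, 165 mm long, about 80 g: steel rod 10 mm across up to 105 mm, a 24 mm flange at 105 to 109, an orange grip 18 mm across from 112 to 163. Origin: centre of its tip (lower end); z along the pin to the orange end. Starts in the red isolator's hole, tip on its bottom, leaning as the hole does (2 to 3 deg of play), in the handle's way. Slides out freely: 53 mm to clear the collar
- beaker: open steel beaker, 66 mm across the rim, 100 mm tall, 3 mm wall, inner floor about 5 mm up, a little narrower at the foot, about 350 g, loose and empty. Origin: centre of its underside, z up. It stands at the front left, front middle or front right of the two isolators
- jar: amber glass screw jar with black cap, 54 mm across, 75 mm tall; bystander, loose. Origin: centre of its underside.
- loupe: black watchmaker's eye loupe standing on the bench, 42 mm across, 34 mm tall; bystander, loose. Origin: centre of its underside.
- dish: low blue dish, 84 mm across, 18 mm tall; bystander, loose. Origin: centre of its underside.
- bell_jar: glass dome on a glass foot, 112 mm across, 154 mm tall; bystander, loose. Origin: centre of its underside.
- oiler: small blue bottle with white cap, 40 mm across, 90 mm tall; bystander, loose. Origin: centre of its underside.
- driver: screwdriver lying flat, 160 mm long; bystander, loose. Origin: middle of its length, on its underside.
Things that resemble listed ones, but are neither listed nor needed, are in the scene too. Of the things that look like the lock_pin, the smaller one is meant.

How it is judged:
On the way, in this order (a step that is already met when the one before it is completed fails the run):
1. the pin is drawn clear of the red isolator's face while its handle is still OFF (z of lock_pin in the frame of red_panel above 0.02 m and value of joint red_handle below 0.35 rad), for 0.1 s.
2. the pin's tip is lowered at least 30 mm below the beaker's rim, still held by the fingers, red handle still OFF (horizontal distance between lock_pin and beaker below 0.034 m and z of lock_pin in the frame of beaker below 0.07 m and contact force between the fingers and lock_pin above 0.5 N and value of joint red_handle below 0.35 rad), for 0.1 s.
3. the red handle is at ON (value of joint red_handle above 1.28 rad), for 0.3 s.
At the end, for the whole second after the job is handed in: The red handle rests in its ON detent (within about 0.12 rad), the black one is still at ON, the lock-out pin stands tip down in the upright beaker with its tip on or within 25 mm of the inner floor, and all is at rest (value of joint red_handle above 1.28 rad and value of joint black_handle above -0.15 rad and velocity of joint red_handle between -0.1 and 0.1 rad/s and horizontal distance between lock_pin and beaker below 0.034 m and z of lock_pin in the frame of beaker below 0.03 m and angle between lock_pin's own z axis and vertical below 0.8 rad and angle between beaker's own z axis and vertical below 0.1 rad and linear speed of each of lock_pin, beaker below 0.03 m/s); the robot touches nothing.
It fails at once if the black isolator is turned away from ON (value of joint black_handle below -0.25 rad).
It fails at once if the beaker is tipped over (angle between beaker's own z axis and vertical above 0.5 rad).
It fails at once if a bystander (jar, loupe, dish, dome, bottle or screwdriver) is pushed more than 30 mm (distance of any of jar, loupe, dish, bell_jar, oiler, driver from where it was at the start of the episode above 0.03 m).
It fails at once if a standing bystander is knocked over (angle between any of jar, loupe, dish, bell_jar, oiler's own z axis and vertical above 0.6 rad).
It also fails if it takes over 61 s, if anything falls off the work surface, if the arm or the gripper's body presses on something with over 40 N, if the wrist force passes 120 N, or if a joint passes its speed limit or range.

## Working session

There is one attempt and no reset: what is moved stays moved. The work goes in short steps, Python scripts to look and compute and a tool call to move; the robot and the scene stay as the last step left them, time stands still between calls to the robot, and variables do not carry over. Pictures are saved under pics/ and viewed, at most 10 in all, crops included, and the job is handed in when it is done.

Besides the shell and the picture viewer there is one more tool, called after ">>>" as name(argument=value, ...) on one line, values as JSON. carry_out: Moves the arm, as the interface text tells. Its arguments: {"type":"object","properties":{"targets":{"type":"array"},"force":{"type":"number"}},"required":["targets"]}

```bash
mkdir -p pics; ls
python3 - <<'E'
from station import manip,cams
import cv2,numpy as np
np.set_printoptions(precision=4,suppress=True)
for n in("scene","top"):
    im=cams.snapshot(n);cv2.imwrite(f"pics/{n}0.png",im[:,:,::-1]);i=cams.camera_info(n);print(n,i)
print(manip.sense())
E
```

```text
pics
scene {'K': array([[486.4334,   0.    , 253.8944],
       [  0.    , 486.4334, 193.0213],
       [  0.    ,   0.    ,   1.    ]]), 'k1': 0.04259757782038649, 'T': array([[ 0.8775,  0.3297, -0.3482,  1.0558],
       [ 0.4792, -0.6272,  0.614 , -0.9068],
       [-0.016 , -0.7056, -0.7084,  1.1578],
       [ 0.    ,  0.    ,  0.    ,  1.    ]])}
top {'K': array([[382.8903,   0.    , 259.0043],
       [  0.    , 382.8903, 187.9568],
       [  0.    ,   0.    ,   1.    ]]), 'k1': 0.03731847216796085, 'T': array([[ 0.0176, -0.9914,  0.1296,  0.3837],
       [-0.9998, -0.0175,  0.0019,  0.0216],
       [ 0.0004, -0.1296, -0.9916,  1.261 ],
       [ 0.    ,  0.    ,  0.    ,  1.    ]])}
{'t': 0.1, 'q': array([-1.3665,  0.5284,  1.4338,  0.    ,  1.1814, -0.1785]), 'qd': array([ 0.0002, -0.0025, -0.0034, -0.0001,  0.    , -0.0002]), 'tau': array([ -0.0003, -44.3305, -17.8586,  -0.0003,   0.0039,  -0.    ]), 'tcp_pos': array([ 0.2334, -0.5791,  0.2494]), 'tool_rot': array([ 0.9817,  0.1902, -0.    , -0.001 ]), 'force': array([-0.7142,  0.156 ,  0.0663]), 'ft_torque': array([-0.04  ,  0.0976, -0.0334]), 'gripper_force': 0.0, 'finger_gap': 0.9964775499970067}
```

View pics/scene0.png

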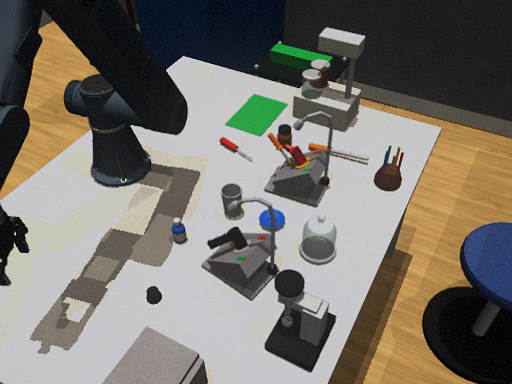

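View pics/top0.png

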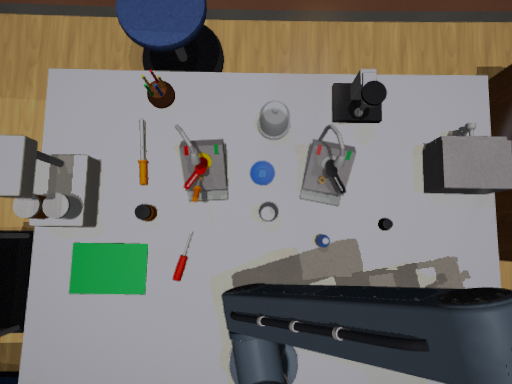

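The scene view shows the red unit at about (300,170), the black unit at (240,255), the beaker at (232,198), and the jar, loupe, dish and dome around them. In the top view the red unit is at (205,170), the black unit at (328,172) and the beaker at (267,212).

What could be taken for the pin (top view):
- The orange grip at (197,192), in the red unit's hole. I choose this one.
- The orange-handled tool lying at (143,170), which is longer. Rejected.
- The red screwdriver at (181,262). Rejected.

What could be taken for the beaker: the cups on the machine at (57,207) and (28,207). I choose the free-standing one at (267,212). I'll check both choices in a close crop.

Run:
```python
import cv2,numpy as np
s=cv2.imread("pics/scene0.png");t=cv2.imread("pics/top0.png")
a=cv2.resize(s[100:220,215:345],None,fx=4,fy=4,interpolation=2)[:480,:400*2]
b=cv2.resize(t[120:235,165:285],None,fx=4,fy=4,interpolation=2)
h=480;b=cv2.copyMakeBorder(b,0,h-b.shape[0],0,0,0)
o=np.hstack([a,b]);o=cv2.resize(o,(800,int(480*800/o.shape[1])));print(o.shape,a.shape,b.shape)
cv2.imwrite("pics/crop0.png",o)
```

```text
(384, 800, 3) (480, 520, 3) (480, 480, 3)
```

View pics/crop0.png

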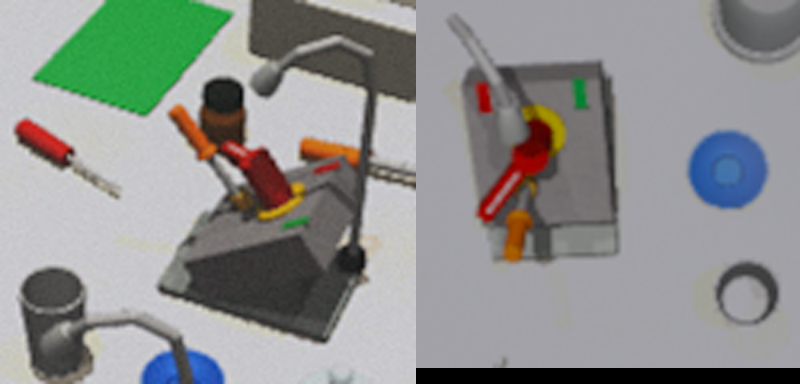

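The crop confirms both choices. The orange-gripped pin sits in the red unit's collar, its grip at top px (197,192), with the red handle at OFF. The empty beaker is at top px (268,212). Next I'll measure them.

```bash
cat > h.py <<'E'
import cv2,numpy as np
from scipy.spatial.transform import Rotation as R
np.set_printoptions(precision=4,suppress=True)
def ray(info,px):
    K=info["K"];d=np.array([(px[0]-K[0,2])/K[0,0],(px[1]-K[1,2])/K[1,1]]);u=d.copy()
    for _ in range(10):u=d/(1+info["k1"]*(u@u))
    T=info["T"];v=T[:3,:3]@[u[0],u[1],1];return T[:3,3],v/np.linalg.norm(v)
def plane(info,px,z):
    o,v=ray(info,px);return o+v*(z-o[2])/v[2]
def tri(ia,pa,ib,pb):
    A=[];b=[]
    rs=[ray(ia,pa),ray(ib,pb)]
    M=sum(np.eye(3)-np.outer(v,v) for o,v in rs);q=sum((np.eye(3)-np.outer(v,v))@o for o,v in rs)
    X=np.linalg.solve(M,q);return X,max(np.linalg.norm(np.cross(X-o,v)) for o,v in rs)
def proj(info,X):
    T=info["T"];p=T[:3,:3].T@(np.asarray(X)-T[:3,3]);u=p[:2]/p[2];u=u*(1+info["k1"]*(u@u))
    return info["K"][:2,:2]@u+info["K"][:2,2]
def blobs(im,lo,hi,roi):
    x0,y0,x1,y1=roi;h=cv2.cvtColor(im,cv2.COLOR_RGB2HSV)[y0:y1,x0:x1]
    if lo[0]>hi[0]: m=cv2.inRange(h,tuple(lo),(179,)+tuple(hi[1:]))|cv2.inRange(h,(0,)+tuple(lo[1:]),tuple(hi))
    else: m=cv2.inRange(h,tuple(lo),tuple(hi))
    n,_,st,c=cv2.connectedComponentsWithStats(m)
    return [(st[i,4],c[i]+[x0,y0],st[i,:4]) for i in np.argsort(-st[1:,4])+1 if st[i,4]>5]
def move(tp,tr,p0,r0):
    "shift cm and rotvec deg, tool axes, from (p0,r0) to (tp,tr)"
    return np.r_[r0.inv().apply(tp-p0)*100,(r0.inv()*tr).as_rotvec(degrees=True)]
E
python3 - <<'E'
from h import *
from station import cams
I={n:cams.camera_info(n) for n in("scene","top")}
P={n:cv2.imread(f"pics/{n}0.png")[:,:,::-1].copy() for n in I}
roi={"scene":(262,120,335,205),"top":(175,130,232,207)}
C={"orange":((6,150,80),(18,255,255)),"red":((174,130,60),(5,255,255)),"green":((45,100,60),(80,255,255)),"yellow":((20,120,80),(32,255,255))}
for n in I:
    for c,(lo,hi) in C.items():
        for b in blobs(P[n],lo,hi,roi[n])[:3]:print(n,c,b)
E
```

```text
scene orange (np.int32(93), array([275.4409, 141.5914]), array([ 6, 13, 15, 17], dtype=int32))
scene orange (np.int32(82), array([317.3537, 146.8659]), array([47, 24, 19,  8], dtype=int32))
scene orange (np.int32(34), array([284.0294, 136.5   ]), array([16, 14, 13,  5], dtype=int32))
scene red (np.int32(204), array([296.    , 153.8725]), array([22, 24, 22, 21], dtype=int32))
scene red (np.int32(15), array([316.7333, 152.    ]), array([51, 31,  8,  3], dtype=int32))
scene green (np.int32(92), array([265.663 , 124.4239]), array([ 0,  0, 12, 14], dtype=int32))
scene green (np.int32(15), array([306.7333, 169.1333]), array([41, 48,  8,  3], dtype=int32))
scene yellow (np.int32(57), array([303.5439, 163.3684]), array([33, 37, 15, 12], dtype=int32))
top orange (np.int32(90), array([195.9111, 192.7556]), array([18, 56,  8, 16], dtype=int32))
top orange (np.int32(6), array([203.5   , 157.6667]), array([26, 27,  6,  3], dtype=int32))
top red (np.int32(224), array([197.25 , 171.683]), array([ 9, 28, 23, 31], dtype=int32))
top red (np.int32(35), array([185.7714, 149.9429]), array([ 9, 16,  5,  9], dtype=int32))
top green (np.int32(35), array([215.7429, 148.5429]), array([39, 14,  5, 10], dtype=int32))
top yellow (np.int32(90), array([205.8778, 158.5   ]), array([23, 23, 14, 16], dtype=int32))
```

Run:
```python
from h import *
from station import cams
I={n:cams.camera_info(n) for n in("scene","top")};s,t=I["scene"],I["top"]
pin,e=tri(s,(275.44,141.59),t,(195.91,192.76));print("pin",pin,e)
r,e1=tri(s,(316.73,152.),t,(185.77,149.94));g,e2=tri(s,(306.73,169.13),t,(215.74,148.54));print(r,e1,g,e2)
d=r-g;yaw=np.arctan2(-d[0],d[1]);print("yaw",np.degrees(yaw),np.linalg.norm(d))
Rz=R.from_euler("z",yaw);X=Rz.apply([np.cos(.6109),0,np.sin(.6109)]);Y=Rz.apply([0,1,0]);Z=np.cross(X,Y)
m=(r+g)/2
P=np.c_[X,Y,Z]
# origin estimates: from pin centroid (pin point 137.5 -> z 102.5)
o1=pin-P@[-.028,.015,.1025];print("origin from pin",o1)
dm=P.T@(m-o1);print("marks mid in panel",dm)
o2=m-P@[dm[0],0,0];print("origin from marks",o2, P.T@(o2-o1))
# projections of face corners and plate corners
f=o1.copy()
for n in I:
    print(n,"face",[proj(I[n],f+P@[a,b,0]).round(1).tolist() for a,b in((.075,.065),(.075,-.065),(-.075,-.065),(-.075,.065))])
    q=np.array([f[0],f[1],0.012]);print(n,"plate",[proj(I[n],q+Rz.apply([a,b,0])).round(1).tolist() for a,b in((.1,.065),(.1,-.065),(-.09,-.065),(-.09,.065))])
# beaker
for n,z,px in(("top",.1,(268.4,211.3)),("scene",.1,(231.6,189))):print(n,plane(I[n],px,z))
im=cv2.imread("pics/top0.png");g=cv2.cvtColor(im[190:236,245:292],cv2.COLOR_BGR2GRAY)
_,m=cv2.threshold(g,0,255,cv2.THRESH_BINARY_INV+cv2.THRESH_OTSU)
c,_=cv2.findContours(m,cv2.RETR_EXTERNAL,cv2.CHAIN_APPROX_NONE)
for k in c:
    if len(k)>15:print("beaker",cv2.minEnclosingCircle(k)[0],cv2.minEnclosingCircle(k)[1],cv2.boundingRect(k))
o=im.copy()
for n,col in(("top",(0,255,0)),):
    f=[proj(t,o1+P@[a,b,0]) for a,b in((.075,.065),(.075,-.065),(-.075,-.065),(-.075,.065))]
    q=np.array([o1[0],o1[1],0.012]);h=[proj(t,q+Rz.apply([a,b,0])) for a,b in((.1,.065),(.1,-.065),(-.09,-.065),(-.09,.065))]
big=cv2.resize(o[120:236,165:295],None,fx=5,fy=5,interpolation=2)
for k,cl in((f,(0,255,0)),(h,(255,0,255))):cv2.polylines(big,[np.int32((np.array(k)+.5-[165,120])*5)],1,cl)
bc=proj(t,plane(t,(268.4,211.3),.1));cv2.circle(big,tuple(np.int32((bc+.5-[165,120])*5)),3,(0,0,255),-1)
cv2.imwrite("pics/ov.png",big)
```

```text
pin [0.5105 0.2067 0.1512] 0.0010141978970909693
[0.6418 0.2455 0.1295] 0.0015689958962920123 [0.6475 0.1553 0.1297] 0.0019165952381875343
yaw 3.5948769782422256 0.09043239132360686
origin from pin [0.593  0.1969 0.0833]
marks mid in panel [0.069  0.0003 0.0082]
origin from marks [0.5883 0.1969 0.09  ] [0.     0.0003 0.0082]
scene face [[322.0, 149.8], [307.9, 174.6], [271.3, 183.3], [286.3, 159.6]]
scene plate [[329.9, 178.6], [316.9, 203.7], [263.4, 187.0], [278.5, 163.5]]
top face [[179.7, 147.8], [222.7, 145.9], [226.5, 189.7], [186.0, 191.5]]
top plate [[186.5, 144.5], [225.6, 142.8], [227.5, 199.4], [187.8, 201.2]]
top [ 0.4645 -0.006   0.1   ]
scene [ 0.4662 -0.0067  0.1   ]
beaker (23.056604385375977, 21.264150619506836) 9.755474090576172 (14, 12, 19, 19)
```

View pics/ov.png

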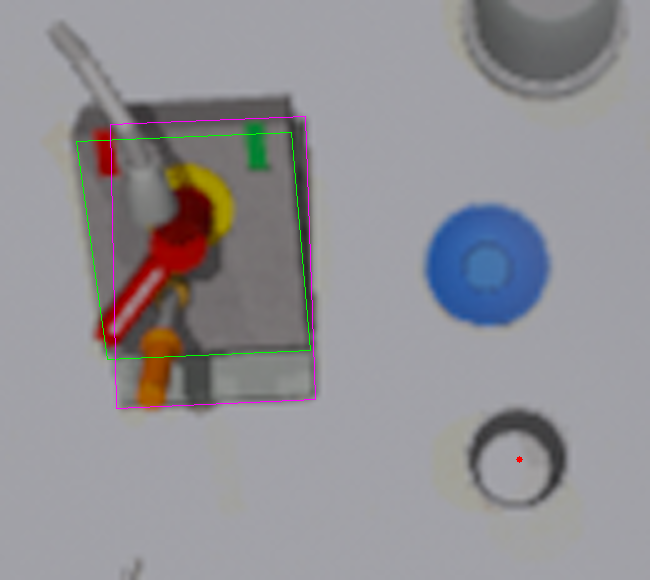

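The overlay matches the plate's front edge, with the beaker centre at (268.4,211.3). The face outline sits too low, so I'll fix the origin at z=0.097 from the marks and check that in both views.

```bash
cat > draw.py <<'E'
from h import *
def panel(o,yaw):
    Rz=R.from_euler("z",yaw,degrees=True);X=Rz.apply([np.cos(np.radians(35)),0,np.sin(np.radians(35))]);Y=Rz.apply([0,1,0])
    return np.c_[X,Y,np.cross(X,Y)],Rz
def overlay(n,img,info,o,yaw,roi,f):
    P,Rz=panel(o,yaw);x0,y0,x1,y1=roi
    big=cv2.resize(img[y0:y1,x0:x1],None,fx=f,fy=f,interpolation=2)
    W=lambda pts:np.int32([(proj(info,p)+.5-[x0,y0])*f for p in pts])
    q=np.array([o[0],o[1],.012])
    cv2.polylines(big,[W([o+P@[a,b,0] for a,b in((.075,.065),(.075,-.065),(-.075,-.065),(-.075,.065))])],1,(0,255,0))
    cv2.polylines(big,[W([q+Rz.apply([a,b,0]) for a,b in((.1,.065),(.1,-.065),(-.09,-.065),(-.09,.065))])],1,(255,0,255))
    cv2.polylines(big,[W([o+P@[-.028,.015,z] for z in(.018,.077,.128)])],0,(255,255,0))
    g=lambda r:P@np.array([.025-r*np.cos(.698),r*np.sin(.698),.058])+o
    cv2.polylines(big,[W([g(0),g(.082)])],0,(255,0,0))
    return big
E
python3 - <<'E'
from draw import *
from station import cams
o=np.array([.5983,.1974,.097])
a=overlay("top",cv2.imread("pics/top0.png"),cams.camera_info("top"),o,3.6,(172,130,236,210),6)
b=overlay("scene",cv2.imread("pics/scene0.png"),cams.camera_info("scene"),o,3.6,(258,125,338,205),5)
h=max(a.shape[0],b.shape[0]);p=lambda i:cv2.copyMakeBorder(i,0,h-i.shape[0],0,0,0)
o=np.hstack([p(a),p(b)]);print(o.shape);cv2.imwrite("pics/ov2.png",o)
E
```

```text
(480, 784, 3)
```

View pics/ov2.png

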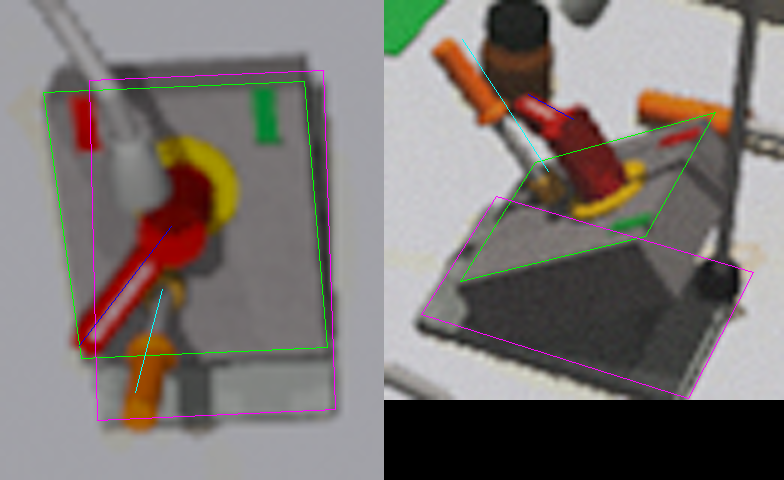

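Run:
```python
from draw import *
from station import cams
I={n:cams.camera_info(n) for n in("scene","top")};s,t=I["scene"],I["top"]
E={}
for n,roi in(("scene",(262,125,285,155)),("top",(188,180,208,207))):
    im=cv2.imread(f"pics/{n}0.png");h=cv2.cvtColor(im,cv2.COLOR_BGR2HSV)
    m=cv2.inRange(h,(5,110,50),(20,255,255));x0,y0,x1,y1=roi
    k=np.zeros_like(m);k[y0:y1,x0:x1]=m[y0:y1,x0:x1]
    nn,l,st,c=cv2.connectedComponentsWithStats(k);i=1+np.argmax(st[1:,4])
    p=np.argwhere(l==i)[:,::-1].astype(float);mu=p.mean(0);u,sv,vt=np.linalg.svd(p-mu,full_matrices=False);a=(p-mu)@vt[0]
    w=(p-mu)@vt[1];d=vt[0]*(1 if vt[0][1]>0 else -1);a=(p-mu)@d
    print(n,len(p),mu,d,"len",np.ptp(a)+1,"wid",np.ptp(w)+1);E[n]=(mu,d,a.min()-.5,a.max()+.5)
ms,ds,s0,s1=E["scene"];mt,dt,t0,t1=E["top"]
mid_s=ms+ds*(s0+s1)/2;mid_t=mt+dt*(t0+t1)/2
c,e=tri(s,mid_s,t,mid_t)
# axis direction as intersection of the two view planes
n1=np.cross(ray(s,ms+3*ds)[1],ray(s,ms-3*ds)[1]);n2=np.cross(ray(t,mt+3*dt)[1],ray(t,mt-3*dt)[1])
ax=np.cross(n1,n2);ax/=np.linalg.norm(ax);ax*=np.sign(ax[2])
# axis line point: on both planes nearest to c
o=np.array([.595,.197,.097]);P,_=panel(o,3.6)
print("c",c,e,"axis",ax,"in panel",P.T@ax,P.T@(c-o))
pl=lambda n,z:n
A=np.array([n1,n2,P[:,2]]);
for z in(.085,.1025,.12):
    b=[n1@s["T"][:3,3],n2@t["T"][:3,3],P[:,2]@(o+P@[0,0,z])];X=np.linalg.solve(A,b);print(z,X,P.T@(X-o))
```

```text
scene 153 [277.1699 140.3072] [0.7237 0.6901] len 20.13684263140266 wid 15.962509625117196
top 105 [195.9143 192.6095] [-0.2032  0.9791] len 17.07259112508097 wid 9.442703016022467
c [0.5102 0.207  0.1597] 0.0013020763709584659 axis [-0.8402  0.0386  0.5409] in panel [-0.3747  0.0913  0.9227] [-0.0328  0.0153  0.0995]
0.085 [0.5265 0.2045 0.1532] [-0.0234  0.0118  0.085 ]
0.1025 [0.5105 0.2053 0.1635] [-0.0305  0.0136  0.1025]
0.12 [0.4946 0.206  0.1737] [-0.0376  0.0153  0.12  ]
```

```bash
cat > go.py <<'E'
# usage: go(name, panel-coordinates or world pose) prints the shift/turn from the current pose
from draw import *
from station import manip,cams
O=np.array([.595,.197,.097]);P,RZ=panel(O,3.6)
RP=R.from_matrix(np.c_[P[:,0],-P[:,1],-P[:,2]])      # tool square to face
def RD(yaw):c,s=np.cos(np.radians(yaw)),np.sin(np.radians(yaw));return R.from_matrix(np.array([[c,s,0],[s,-c,0],[0,0,-1]]).T.reshape(3,3).T)
def cur():
    S=manip.sense();return S["tcp_pos"],R.from_quat(S["tool_rot"]),S
def pan(x,y,z):return O+P@[x,y,z]
def go(*seq):
    p,r,S=cur();print("t",S["t"],"tcp",p,"panel",P.T@(p-O),"gap",S["finger_gap"],"F",S["force"])
    for tp,tr in seq:print("move",move(np.asarray(tp),tr,p,r).round(2))
E
python3 - <<'E'
from go import *
s,t=cams.camera_info("scene"),cams.camera_info("top")
for a,b in(((270.1,134.5),(195.2,199.)),((278.7,146.9),(196.7,187.3))):
    X,e=tri(s,a,t,b);print(X,e,P.T@(X-O))
print(RD(0).as_matrix())
go(((.42,-.25,.33),RD(-8)),((.42,-.25,.33),RD(0)))
E
```

```text
[0.4907 0.2048 0.1743] 6.665615361253456e-05 [-0.0405  0.0143  0.1228]
[0.5262 0.2059 0.1364] 0.003811306576768223 [-0.0332  0.0132  0.0713]
[[ 1.  0.  0.]
 [ 0. -1.  0.]
 [ 0.  0. -1.]]
t 0.1 tcp [ 0.2334 -0.5791  0.2494] panel [-0.2482 -0.7519  0.3598] gap 0.9964775499970067 F [-0.7142  0.156   0.0663]
move [ 29.61 -23.58  -8.    -0.11   0.01  29.93]
move [ 29.61 -23.58  -8.    -0.11   0.    21.93]
```

>>> carry_out(targets=[[[0,0,-8,0,0,0,8.5],[0,0,-8,0,0,0,8.5],[29.6,-23.6,-8,0,0,22,8.5],[29.6,-23.6,-8,0,0,22,8.5],[29.6,-23.6,-8,0,0,22,8.5],[29.6,-23.6,-8,0,0,22,8.5],[29.6,-23.6,-8,0,0,22,8.5],[29.6,-23.6,-8,0,0,22,8.5],[29.6,-23.6,-8,0,0,22,8.5],[29.6,-23.6,-8,0,0,22,8.5],[29.6,-23.6,-8,0,0,22,8.5],[29.6,-23.6,-8,0,0,22,8.5]]], force=40)

```text
t: 1.1
tcp_pos: [0.4214, -0.2438, 0.33]
tool_rot: [1.0, 0.003, 0.0, -0.002]
force: [-0.6, -0.2, -0.1]
finger_gap: 0.998
gripper_force: 0.0
```

Run:
```python
from go import *
go((pan(-.036,.014,.19),RP),(pan(-.036,.014,.105),RP));print(pan(-.036,.014,.19))
```

```text
t 1.1 tcp [ 0.4214 -0.2438  0.33  ] panel [-0.0309 -0.429   0.3061] gap 0.9978338304518071 F [-0.5574 -0.1959 -0.1156]
move [  3.68 -44.55  10.     0.76  34.98  -3.28]
move [  8.55 -44.8   16.96   0.76  34.98  -3.28]
[0.4559 0.2023 0.232 ]
```

>>> carry_out(targets=[[[1,-20,1,0,10,-1,8.5],[1,-20,1,0,10,-1,8.5],[1,-20,1,0,10,-1,8.5],[1,-20,1,0,10,-1,8.5],[3.7,-44.5,10,0.8,35,-3.3,8.5],[3.7,-44.5,10,0.8,35,-3.3,8.5],[3.7,-44.5,10,0.8,35,-3.3,8.5],[3.7,-44.5,10,0.8,35,-3.3,8.5],[3.7,-44.5,10,0.8,35,-3.3,8.5],[3.7,-44.5,10,0.8,35,-3.3,8.5],[3.7,-44.5,10,0.8,35,-3.3,8.5],[3.7,-44.5,10,0.8,35,-3.3,8.5]]])

```text
t: 2.1
tcp_pos: [0.4498, 0.1218, 0.2505]
tool_rot: [0.955, 0.026, 0.294, -0.001]
force: [0.0, -0.6, 0.5]
finger_gap: 0.994
gripper_force: 0.0
```

Run:
```python
from go import *
go((pan(-.036,.014,.19),RP),(pan(-.036,.014,.105),RP))
a=cams.snapshot("scene");b=cams.snapshot("top")
for n,i in(("scene",a),("top",b)):cv2.imwrite(f"pics/{n}1.png",i[:,:,::-1])
x=cv2.resize(a[:,:,::-1][90:210,225:335],None,fx=4,fy=4,interpolation=2);y=cv2.resize(b[:,:,::-1][120:240,165:255],None,fx=4,fy=4,interpolation=2)
cv2.imwrite("pics/hov.png",np.hstack([x,y]))
```

```text
t 2.1 tcp [0.4498 0.1218 0.2505] panel [-0.0345 -0.0659  0.2115] gap 0.9936671186861781 F [ 0.0252 -0.6308  0.4868]
move [-0.14 -8.03  2.01  1.05  0.8  -0.15]
move [-0.02 -8.18 10.51  1.05  0.8  -0.15]
```

View pics/hov.png

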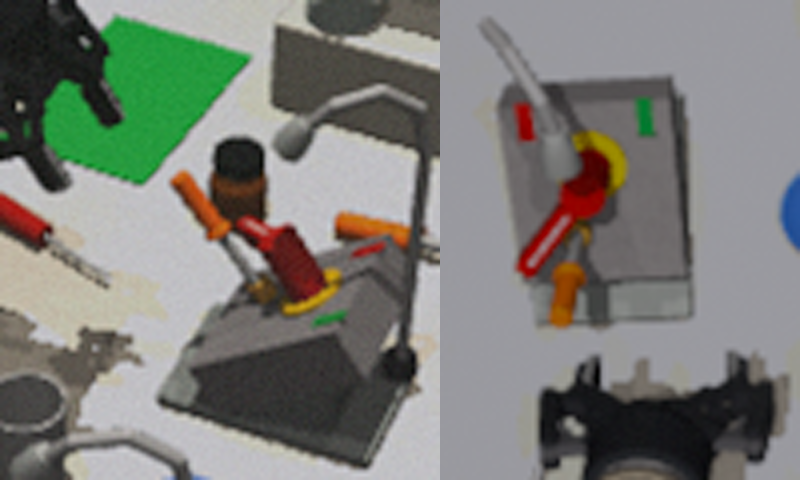

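The picture shows the pin and handle undisturbed and the gripper still about 8 cm short of hover: fingertips at scene px (239,136) and (254,120). I'll go on to the hover pose.

>>> carry_out(targets=[[[-0.1,-8,2,1,0.8,0,8.5],[-0.1,-8,2,1,0.8,0,8.5],[-0.1,-8,2,1,0.8,0,8.5],[-0.1,-8,2,1,0.8,0,8.5],[-0.1,-8,2,1,0.8,0,8.5],[-0.1,-8,2,1,0.8,0,8.5]]])

```text
t: 2.7
tcp_pos: [0.4569, 0.1953, 0.2339]
tool_rot: [0.954, 0.027, 0.3, -0.008]
force: [-0.2, 0.9, -0.4]
finger_gap: 0.995
gripper_force: 0.0
```

Run:
```python
from go import *
go((pan(-.036,.014,.105),RP))
```

```text
t 2.7 tcp [0.4569 0.1953 0.2339] panel [-0.0345  0.007   0.1913] gap 0.9946203152028869 F [-0.1858  0.8966 -0.3741]
move [-0.15 -0.74  8.63  0.26  0.07 -0.28]
```

>>> carry_out(targets=[[[-0.1,-0.4,1,0,0,0,8.5],[-0.1,-0.4,2,0,0,0,8.5],[-0.1,-0.4,3,0,0,0,8.5],[-0.1,-0.4,4,0,0,0,8.5],[-0.1,-0.4,4,0,0,0,8.5],[-0.1,-0.4,4,0,0,0,8.5]]])

```text
t: 3.2
tcp_pos: [0.4818, 0.2004, 0.2073]
tool_rot: [0.955, 0.027, 0.295, -0.009]
force: [-0.3, -0.3, 0.6]
finger_gap: 0.992
gripper_force: 0.0
```

Run:
```python
from go import *
go((pan(-.036,.014,.105),RP))
```

```text
t 3.2 tcp [0.4818 0.2004 0.2073] panel [-0.0291  0.0105  0.1551] gap 0.991932262358512 F [-0.2782 -0.3287  0.6154]
move [-0.63 -0.36  5.01  0.14  0.72 -0.34]
```

>>> carry_out(targets=[[[-0.6,-0.3,1,0,0.7,0,8.5],[-0.6,-0.3,2,0,0.7,0,8.5],[-0.6,-0.3,3,0,0.7,0,8.5],[-0.6,-0.3,4,0,0.7,0,8.5],[-0.6,-0.3,5,0,0.7,0,8.5],[-0.6,-0.3,5,0,0.7,0,8.5],[-0.6,-0.3,5,0,0.7,0,8.5]]])

```text
t: 3.78
tcp_pos: [0.5137, 0.2062, 0.1802]
tool_rot: [0.958, 0.03, 0.285, -0.011]
force: [-0.5, 0.3, -0.1]
finger_gap: 0.995
gripper_force: 0.0
```

Run:
```python
from go import *
go((pan(-.036,.014,.105),RP))
a=cams.snapshot("scene");b=cams.snapshot("top")
x=cv2.resize(a[:,:,::-1][90:210,225:335],None,fx=4,fy=4,interpolation=2);y=cv2.resize(b[:,:,::-1][120:240,165:255],None,fx=4,fy=4,interpolation=2)
cv2.imwrite("pics/grasp.png",np.hstack([x,y]))
```

```text
t 3.7833 tcp [0.5137 0.2062 0.1802] panel [-0.0182  0.0142  0.1144] gap 0.9950742407607667 F [-0.4568  0.3385 -0.1357]
move [-1.75  0.03  1.   -0.19  1.84 -0.11]
```

View pics/grasp.png

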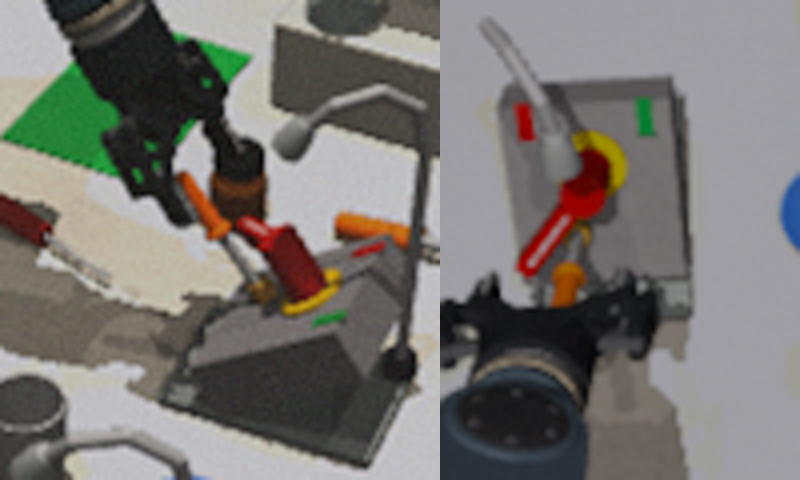

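The jaws straddle the pin's orange grip, which shows between the fingers at crop (200,205) and (567,285). The pose has drifted in x and tilt, though, so I'll check the joint limits.

Run:
```python
from go import *
S=manip.sense();print(S["q"],S["qd"],S["tau"])
```

```text
[ 0.2228  0.4664  2.064  -1.1489  0.0918  2.8539] [ 0.0024 -0.0109  0.0066 -0.0013 -0.0001  0.0002] [ -0.1166 -32.5123  -9.4169  -0.1684  -0.5581  -0.0003]
```

```bash
cat >> go.py <<'E'
def RT(tilt,yaw=3.6):
    a=np.radians(tilt);x=np.array([np.cos(a),0,np.sin(a)]);y=np.array([0,-1,0.]);return R.from_euler("z",yaw,degrees=True)*R.from_matrix(np.c_[x,y,np.cross(x,y)])
E
python3 - <<'E'
from go import *
go((pan(-.036,.014,.14),RT(18)),(pan(-.036,.014,.105),RT(18)));print(manip.sense()["q"])
E
```

```text
t 3.8833 tcp [0.513  0.2062 0.1807] panel [-0.0186  0.0143  0.1152] gap 0.9979163460587196 F [-0.1461  0.9288 -0.1769]
move [ -1.82   0.03  -2.43  -0.21 -15.16  -0.07]
move [ -1.71   0.04   1.07  -0.21 -15.16  -0.07]
[ 0.2228  0.4664  2.064  -1.1489  0.0918  2.8539]
```

>>> carry_out(targets=[[[-0.5,0,-1,0,-2,0,8.5],[-1,0,-1.5,0,-4,0,8.5],[-1.4,0,-2,0,-7,0,8.5],[-1.8,0,-2.4,0,-10,0,8.5],[-1.8,0,-2.4,0,-13,0,8.5],[-1.8,0,-2.4,0,-15,0,8.5],[-1.8,0,-2.4,0,-15,0,8.5],[-1.8,0,-2.4,0,-15,0,8.5]]])

```text
t: 4.55
tcp_pos: [0.486, 0.2043, 0.1919]
tool_rot: [0.987, 0.031, 0.16, -0.007]
force: [-0.2, -0.1, 0.2]
finger_gap: 0.999
gripper_force: 0.0
```

Run:
```python
from go import *
go((pan(-.036,.014,.14),RT(18)),(pan(-.036,.014,.105),RT(18)));print(manip.sense()["q"])
```

```text
t 4.55 tcp [0.486  0.2043 0.1919] panel [-0.0343  0.0141  0.1399] gap 0.9988452554792301 F [-0.2352 -0.0901  0.1522]
move [-0.17  0.01  0.04 -0.18 -0.43 -0.08]
move [ 0.83  0.02  3.39 -0.18 -0.43 -0.08]
[ 0.2088  0.411   1.9463 -0.0954  0.4672  1.7959]
```

>>> carry_out(targets=[[[0.2,0,0.9,0,0,0,8.5],[0.4,0,1.7,0,0,0,8.5],[0.6,0,2.6,0,0,0,8.5],[0.8,0,3.4,0,0,0,8.5],[0.8,0,3.4,0,0,0,8.5],[0.8,0,3.4,0,0,0,0],[0.8,0,3.4,0,0,0,0],[0.8,0,3.4,0,0,0,0],[0.8,0,3.4,0,0,0,0],[0.8,0,3.4,0,0,0,0],[0.8,0,3.4,0,0,0,0],[0.8,0,3.4,0,0,0,0]]])

```text
t: 5.55
tcp_pos: [0.5033, 0.2056, 0.1618]
tool_rot: [0.987, 0.031, 0.158, -0.007]
force: [-0.6, -0.7, 1.5]
finger_gap: 0.198
gripper_force: 38.9
```

>>> carry_out(targets=[[[0,0,0,0,0,0,0],[0,0,0,0,0,0,0],[0,0,0,0,0,0,0],[0,0,0,0,0,0,0],[0,0,0,0,0,0,0],[0,0,0,0,0,0,0]]])

```text
t: 6.05
tcp_pos: [0.5033, 0.2056, 0.1616]
tool_rot: [0.987, 0.031, 0.158, -0.007]
force: [-1.2, -2.1, 5.7]
finger_gap: 0.2
gripper_force: 39.3
```

Run:
```python
from go import *
S=manip.sense();print(S["q"],S["gripper_force"],S["ft_torque"])
p,r,_=cur();q=P.T@(p-O)
for d in(.03,.06,.075):print(d,move(p+P@[0,0,d],r,p,r).round(2))
go((pan(-.036,.014,.105),RT(18)))
```

```text
[ 0.203   0.4851  1.9322 -0.1     0.4106  1.7964] 39.309594333171844 [-0.4631  0.1533 -0.3161]
0.03 [-0.87 -0.01 -2.87  0.    0.    0.  ]
0.06 [-1.73 -0.02 -5.74  0.    0.    0.  ]
0.075 [-2.17 -0.03 -7.18  0.    0.    0.  ]
t 6.05 tcp [0.5033 0.2056 0.1616] panel [-0.0375  0.0144  0.1051] gap 0.1998548374127314 F [-1.1856 -2.0687  5.6536]
move [ 0.15  0.04 -0.03 -0.22 -0.22 -0.04]
```

>>> carry_out(targets=[[[-0.2,0,-0.6,0,0,0,0],[-0.35,0,-1.2,0,0,0,0],[-0.55,0,-1.8,0,0,0,0],[-0.7,0,-2.4,0,0,0,0],[-0.9,0,-3,0,0,0,0],[-1.1,0,-3.6,0,0,0,0],[-1.25,0,-4.2,0,0,0,0],[-1.45,0,-4.8,0,0,0,0],[-1.6,0,-5.4,0,0,0,0],[-1.8,0,-6,0,0,0,0],[-2,0,-6.6,0,0,0,0],[-2.2,0,-7.2,0,0,0,0]]])

```text
t: 7.05
tcp_pos: [0.4596, 0.2027, 0.2234]
tool_rot: [0.987, 0.031, 0.158, -0.007]
force: [0.2, 1.1, -1.0]
finger_gap: 0.2
gripper_force: 39.2
```

Run:
```python
from go import *
S=manip.sense();print(S["q"],S["gripper_force"])
go((pan(-.036,.014,.3),RT(18)))
a=cams.snapshot("scene");b=cams.snapshot("top")
x=cv2.resize(a[:,:,::-1][70:210,215:335],None,fx=3.4,fy=3.4,interpolation=2);y=cv2.resize(b[:,:,::-1][110:250,165:285],None,fx=3.4,fy=3.4,interpolation=2)
cv2.imwrite("pics/drawn.png",np.hstack([x,y])[:, :800])
```

```text
[ 0.2175  0.3248  1.9668 -0.0866  0.5368  1.793 ] 39.16247606277466
t 7.05 tcp [0.4596 0.2027 0.2234] panel [-0.0378  0.0142  0.1808] gap 0.20015792919702619 F [ 0.2336  1.1304 -0.9572]
move [ -3.26  -0.03 -11.46  -0.23  -0.21  -0.04]
```

View pics/drawn.png

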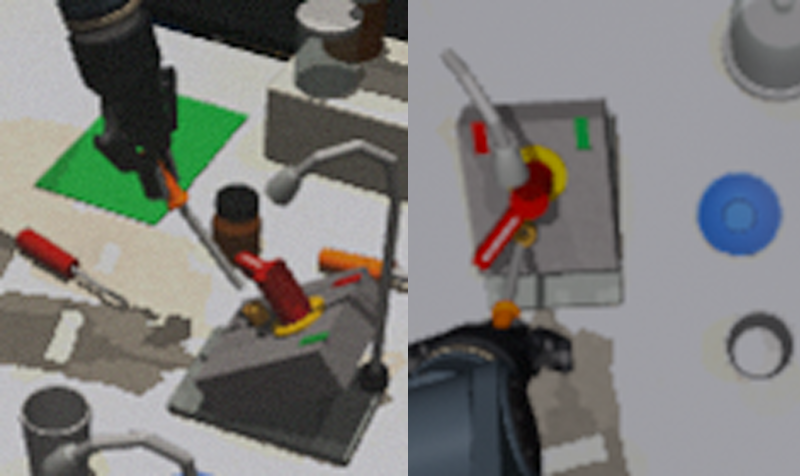

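The pin is drawn clear: its tip is at scene px about (285,153), the handle is still at OFF and the beaker is unmoved. I'll work out the lean in the grasp and the carry to the beaker.

Run:
```python
from go import *
s,t=cams.camera_info("scene"),cams.camera_info("top")
X,e=tri(s,(285.2,153.4),t,(198.8,180.2));p,r,S=cur();v=X-p
print("tip",X,e,"len",np.linalg.norm(v),"panel",P.T@(X-O),"dir panel",P.T@v/np.linalg.norm(v), "tool dir",r.inv().apply(v)/np.linalg.norm(v))
# refine rim centre on top view, subpixel by ellipse of dark interior + outer
# assume pin along -Zpanel with small lean: tool dir
for lean in (0,3,6):
    d=r.inv().apply(P@[np.sin(np.radians(lean)),0,-np.cos(np.radians(lean))]);print(lean,d,np.degrees(np.arctan2(d[0],d[2])))
B=np.array([.465,-.006])
L=.137
for tilt in(-19,):
    Rr=RT(tilt)
    for z in(.30,.145):print(move(np.array([B[0],B[1],z]),Rr,p,r).round(2))
print(move(np.array([p[0],p[1],.30]),RT(-18),p,r).round(2))
```

```text
tip [0.5506 0.2036 0.1197] 0.003052374922928611 len 0.13821697124259988 panel [-0.0229  0.0094  0.0438] dir panel [ 0.1061 -0.0355 -0.9937] tool dir [0.3876 0.0392 0.921 ]
0 [0.2878 0.0039 0.9577] 16.72669424216174
3 [0.3375 0.0038 0.9413] 19.726711336080104
6 [0.3863 0.0037 0.9224] 22.726726097573223
[  1.66  20.84  -7.57  -0.24 -37.27   0.05]
[ -3.2   20.9    7.15  -0.24 -37.27   0.05]
[  2.39  -0.03  -7.24  -0.24 -36.27   0.05]
```

>>> carry_out(targets=[[[1,0,-3.5,0,-3,0,0],[2.4,0,-7.2,0,-7,0,0],[2.4,0,-7.2,0,-12,0,0],[2.4,0,-7.2,0,-17,0,0],[2.4,0,-7.2,0,-22,0,0],[2.4,0,-7.2,0,-27,0,0],[2.4,0,-7.2,0,-32,0,0],[2.4,0,-7.2,0,-36,0,0],[2.4,0,-7.2,0,-40,0,0],[2.4,0,-7.2,0,-40,0,0],[2.4,0,-7.2,0,-40,0,0]]])

```text
t: 8.07
tcp_pos: [0.4609, 0.2023, 0.2978]
tool_rot: [0.982, 0.031, -0.189, 0.004]
force: [-0.7, 1.6, -0.4]
finger_gap: 0.2
gripper_force: 39.4
```

Run:
```python
from go import *
B=np.array([.465,-.006]);print(manip.sense()["q"])
go(([*B,.28],RT(-22)),([*B,.146],RT(-22)))
```

```text
[0.1674 0.4649 1.4639 0.0422 1.5905 1.6672]
t 8.0667 tcp [0.4609 0.2023 0.2978] panel [0.0058 0.0137 0.241 ] gap 0.20036006809479592 F [-0.7347  1.5887 -0.3948]
move [-0.21 20.82  1.91 -0.2  -0.23  0.09]
move [ 4.76 20.87 14.36 -0.2  -0.23  0.09]
```

>>> carry_out(targets=[[[0,2.6,0.2,0,0,0,0],[0,5.2,0.4,0,0,0,0],[0,7.8,0.6,0,0,0,0],[0,10.4,0.8,0,0,0,0],[0,13,1,0,0,0,0],[-0.1,15.6,1.2,0,0,0,0],[-0.1,18.2,1.5,0,0,0,0],[-0.2,20,1.9,0,0,0,0],[-0.2,20.8,1.9,0,0,0,0],[-0.2,20.8,1.9,0,0,0,0],[-0.2,20.8,1.9,0,0,0,0],[-0.2,20.8,1.9,0,0,0,0]]])

```text
t: 9.07
tcp_pos: [0.4645, -0.0045, 0.2814]
tool_rot: [0.982, 0.032, -0.189, 0.004]
force: [-0.0, -0.5, -0.7]
finger_gap: 0.202
gripper_force: 39.4
```

Run:
```python
from go import *
B=np.array([.465,-.006])
go(([*B,.21],RT(-22)),([*B,.146],RT(-22)))
s,t=cams.camera_info("scene"),cams.camera_info("top");p,r,S=cur()
a=cams.snapshot("scene")[:,:,::-1];b=cams.snapshot("top")[:,:,::-1]
for n,z in(("TCP",p),("tipexp",[p[0],p[1],p[2]-.138]),("rim",[*B,.1]),("foot",[*B,0])):print(n,proj(s,z),proj(t,z))
x=cv2.resize(a[120:230,180:280],None,fx=4,fy=4,interpolation=2);y=cv2.resize(b[150:260,220:320],None,fx=4,fy=4,interpolation=2)
cv2.imwrite("pics/bk.png",np.hstack([x,y]))
```

```text
t 9.0667 tcp [ 0.4645 -0.0045  0.2814] panel [-0.0113 -0.1929  0.233 ] gap 0.20157482002705804 F [-0.0469 -0.4517 -0.6616]
move [ 2.68  0.18  6.62 -0.21 -0.26  0.17]
move [ 5.05  0.21 12.56 -0.21 -0.26  0.17]
TCP [228.3595 142.8187] [269.5918 206.3811]
tipexp [230.785  178.2036] [268.2765 210.2494]
rim [231.3736 188.7289] [268.4171 211.1262]
foot [232.8762 210.6641] [267.6639 213.2401]
```

View pics/bk.png

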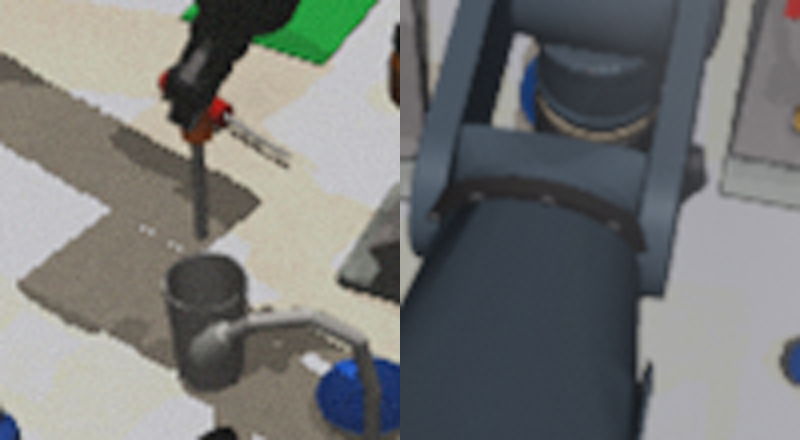

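The pin hangs vertical above the beaker. Its tip is at scene px (230.4,178.6), against an expected (230.8,178.2), and the rim centre is at (231,188.5). I'll lower it.

>>> carry_out(targets=[[[0.4,0.1,1,0,0,0,0],[0.8,0.1,2,0,0,0,0],[1.2,0.2,3,0,0,0,0],[1.6,0.2,4,0,0,0,0],[2,0.2,5,0,0,0,0],[2.4,0.2,6,0,0,0,0],[2.8,0.2,7,0,0,0,0],[3.2,0.2,8,0,0,0,0],[3.6,0.2,9,0,0,0,0],[4,0.2,10,0,0,0,0],[4,0.2,10,0,0,0,0],[4,0.2,10,0,0,0,0]]])

```text
t: 10.17
tcp_pos: [0.4644, -0.0072, 0.1727]
tool_rot: [0.981, 0.031, -0.19, 0.004]
force: [-0.5, 0.6, -0.6]
finger_gap: 0.197
gripper_force: 39.4
```

>>> carry_out(targets=[[[0.2,0,0.5,0,0,0,0],[0.4,0,1,0,0,0,0],[0.6,0,1.5,0,0,0,0],[0.9,0,2.2,0,0,0,0],[0.9,0,2.2,0,0,0,0],[0.9,0,2.2,0,0,0,0]]])

```text
t: 10.67
tcp_pos: [0.4646, -0.007, 0.1491]
tool_rot: [0.981, 0.032, -0.19, 0.004]
force: [0.3, 0.4, -0.3]
finger_gap: 0.201
gripper_force: 39.4
```

Run:
```python
from go import *
p,r,S=cur();go();print(S["q"])
print(move(p+[0,0,.12],r,p,r).round(2))
```

```text
t 10.6667 tcp [ 0.4646 -0.007   0.1491] panel [-0.0872 -0.1954  0.1247] gap 0.20142431960145976 F [ 0.315   0.3615 -0.3393]
[-0.1995  0.619   1.6819 -0.0994  1.2129  1.3594]
[ -4.47  -0.05 -11.14   0.     0.     0.  ]
```

>>> carry_out(targets=[[[0,0,0,0,0,0,2.2],[0,0,0,0,0,0,2.8],[0,0,0,0,0,0,3.5],[0,0,0,0,0,0,4.2],[0,0,0,0,0,0,5],[0,0,0,0,0,0,6],[0,0,0,0,0,0,7],[0,0,0,0,0,0,8],[0,0,0,0,0,0,8.5],[0,0,0,0,0,0,8.5],[0,0,0,0,0,0,8.5],[0,0,0,0,0,0,8.5]]])

```text
t: 11.67
tcp_pos: [0.465, -0.0071, 0.1496]
tool_rot: [0.981, 0.032, -0.189, 0.004]
force: [0.4, 0.1, -0.4]
finger_gap: 0.994
gripper_force: 0.0
```

>>> carry_out(targets=[[[-0.4,0,-1,0,0,0,8.5],[-0.8,0,-2,0,0,0,8.5],[-1.2,0,-3,0,0,0,8.5],[-1.6,0,-4,0,0,0,8.5],[-2,0,-5,0,0,0,8.5],[-2.4,0,-6,0,0,0,8.5],[-3.2,0,-8,0,0,0,8.5],[-4,0,-10,0,0,0,8.5],[-4.8,0,-12,0,0,0,8.5],[-5.6,0,-14,0,0,0,8.5],[-5.6,0,-14,0,0,0,8.5]]])

```text
t: 12.58
tcp_pos: [0.4668, -0.0081, 0.3049]
tool_rot: [0.982, 0.031, -0.185, 0.005]
force: [-0.1, 1.4, -0.1]
finger_gap: 0.99
gripper_force: 0.0
```

Run:
```python
from go import *
s=cams.camera_info("scene");a=cams.snapshot("scene")
for b in blobs(a,(6,130,80),(18,255,255),(205,145,262,215))[:3]:print(b)
# predicted hits
print("grip 0deg",proj(s,[.465,-.007,.145]))
# handle plan, tilt 18: grip point for q
c=(.025,0)
G=lambda q,r=.065:(c[0]-r*np.cos(q-.698),-r*np.sin(q-.698))
for q in(0,.4,.7,1.0,1.396):print(q,G(q))
x,y=G(0);go((pan(x,y,.15),RT(18)),(pan(-.02,.06,.15),RT(18)))
```

```text
(np.int32(65), array([240.6308, 184.9385]), array([31, 32, 10, 16], dtype=int32))
grip 0deg [230.4813 178.3716]
0 (np.float64(-0.02479839098754926), np.float64(0.04177463650411782))
0.4 (np.float64(-0.037135165200716434), np.float64(0.01908458135458249))
0.7 (np.float64(-0.039999870000043326), np.float64(-0.0001299999133333508))
1.0 (np.float64(-0.037058329998207976), np.float64(-0.01933296867616353))
1.396 (np.float64(-0.02479839098754926), np.float64(-0.04177463650411782))
t 12.6333 tcp [ 0.4661 -0.0079  0.303 ] panel [ 0.0022 -0.1964  0.2499] gap 0.9972828930162582 F [-0.2339  0.0421  0.2199]
move [  6.87 -23.79   7.82  -0.14  39.45   0.05]
move [  7.14 -25.62   7.42  -0.14  39.45   0.05]
```

>>> carry_out(targets=[[[0,-4,0,0,4,0,8.5],[1,-8,0,0,9,0,8.5],[1.5,-12,1,0,14,0,8.5],[2,-16,2,0,19,0,8.5],[3,-20,3,0,24,0,8.5],[4,-23.8,4,0,29,0,8.5],[5,-23.8,5,0,34,0,8.5],[6,-23.8,6,0,39.4,0,8.5],[6.9,-23.8,7.8,0,39.4,0,8.5],[6.9,-23.8,7.8,0,39.4,0,8.5],[6.9,-23.8,7.8,0,39.4,0,8.5],[6.9,-23.8,7.8,0,39.4,0,8.5]]])

```text
t: 13.63
tcp_pos: [0.4857, 0.2324, 0.2038]
tool_rot: [0.988, 0.031, 0.153, -0.007]
force: [0.3, 0.6, 0.0]
finger_gap: 1.0
gripper_force: 0.0
```

Run:
```python
from go import *
go((pan(-.027,.042,.09),RT(18)),(pan(-.027,.042,.042),RT(18)));print(manip.sense()["q"])
```

```text
t 13.6333 tcp [0.4857 0.2324 0.2038] panel [-0.0262  0.0422  0.1487] gap 0.9999491942281233 F [0.2983 0.6331 0.0433]
move [ 1.68  0.04  5.63 -0.23  0.35 -0.07]
move [ 3.11  0.06 10.21 -0.23  0.35 -0.07]
[ 0.2693  0.4049  1.8959 -0.1133  0.5409  1.8661]
```

>>> carry_out(targets=[[[0.4,0,1.3,0,0,0,8.5],[0.8,0,2.6,0,0,0,8.5],[1.2,0,3.9,0,0,0,8.5],[1.6,0,5.2,0,0,0,8.5],[2,0,6.5,0,0,0,8.5],[2.3,0,7.5,0,0,0,8.5],[2.6,0,8.4,0,0,0,8.5],[2.6,0,8.4,0,0,0,8.5],[2.6,0,8.4,0,0,0,8.5]]])

```text
t: 14.38
tcp_pos: [0.5353, 0.2357, 0.1312]
tool_rot: [0.988, 0.031, 0.153, -0.007]
force: [-0.4, 0.7, 0.1]
finger_gap: 0.994
gripper_force: 0.0
```

Run:
```python
from go import *
go(*[(pan(x,y,.042),RT(18)) for x,y in((-.027,.042),(-.037,.019),(-.04,0),(-.037,-.02),(-.027,-.042),(-.025,-.062))]);print(manip.sense()["q"])
```

```text
t 14.3833 tcp [0.5353 0.2357 0.1312] panel [-0.0272  0.0424  0.0607] gap 0.9935192303347911 F [-0.3877  0.6515  0.1392]
move [ 0.58  0.05  1.78 -0.22  0.39 -0.06]
move [-0.37  2.35  2.07 -0.22  0.39 -0.06]
move [-0.66  4.25  2.16 -0.22  0.39 -0.06]
move [-0.37  6.25  2.06 -0.22  0.39 -0.06]
move [ 0.59  8.45  1.75 -0.22  0.39 -0.06]
move [ 0.78 10.45  1.68 -0.22  0.39 -0.06]
[ 0.2491  0.5804  1.8433 -0.1291  0.418   1.8677]
```

>>> carry_out(targets=[[[0.6,0,0.9,0,0,0,8.5],[0.6,0,1.8,0,0,0,8.5],[0.2,1,1.9,0,0,0,8.5],[-0.2,2,2,0,0,0,8.5],[-0.4,3,2.1,0,0,0,8.5],[-0.6,4,2.1,0,0,0,8.5],[-0.6,5,2.1,0,0,0,8.5],[-0.4,6,2.1,0,0,0,8.5],[-0.1,7,1.9,0,0,0,8.5],[0.3,8,1.8,0,0,0,8.5],[0.3,8,1.8,0,0,0,8.5]]])

```text
t: 15.3
tcp_pos: [0.5485, 0.155, 0.1145]
tool_rot: [0.988, 0.03, 0.153, -0.007]
force: [0.3, 0.4, 0.3]
finger_gap: 0.993
gripper_force: 0.0
```

Run:
```python
from go import *
go(*[(pan(x,y,.042),RT(18)) for x,y in((-.027,-.042),(-.025,-.062))]);print(manip.sense()["q"])
a=cams.snapshot("scene")
for b in blobs(a,(174,130,60),(5,255,255),(270,130,335,190))[:3]:print(b)
```

```text
t 15.3 tcp [0.5485 0.155  0.1145] panel [-0.0301 -0.039   0.0425] gap 0.9932379394038041 F [0.2591 0.3517 0.3419]
move [ 0.31  0.3  -0.05 -0.18  0.38 -0.14]
move [ 0.51  2.3  -0.12 -0.18  0.38 -0.14]
[ 0.0804  0.5966  1.8987 -0.0064  0.3388  1.596 ]
(np.int32(271), array([291.9557, 156.1365]), array([ 4, 17, 32, 18], dtype=int32))
(np.int32(15), array([316.7333, 152.    ]), array([43, 21,  8,  3], dtype=int32))
```

>>> carry_out(targets=[[[0.3,0.8,0,0,0,0,8.5],[0.4,1.5,0,0,0,0,8.5],[0.5,2.2,-0.1,0,0,0,8.5],[0.5,2.5,-0.1,0,0,0,8.5],[0.5,2.5,-0.1,0,0,0,8.5],[0.5,2.5,-0.1,0,0,0,8.5],[0.5,2.5,-0.1,0,0,0,8.5],[0.5,2.5,-0.1,0,0,0,8.5]]])

```text
t: 16.02
tcp_pos: [0.5535, 0.1324, 0.1166]
tool_rot: [0.988, 0.031, 0.152, -0.007]
force: [-1.2, 1.2, 1.0]
finger_gap: 0.995
gripper_force: 1.3
```

Run:
```python
from go import *
go((pan(-.027,-.045,.042),RT(18)))
s=cams.camera_info("scene");a=cams.snapshot("scene")
for b in blobs(a,(174,130,60),(5,255,255),(270,130,335,190))[:2]:print(b)
for q in(0,.7,1.,1.2,1.396):print(q,proj(s,pan(.025-.082*np.cos(q-.698),-.082*np.sin(q-.698),.058)),proj(s,pan(.025-.041*np.cos(q-.698),-.041*np.sin(q-.698),.046)))
```

```text
t 16.0167 tcp [0.5535 0.1324 0.1166] panel [-0.026  -0.0619  0.0421] gap 0.9953481231226796 F [-1.1866  1.1522  0.9903]
move [-0.09 -1.69  0.05 -0.24  0.48  0.01]
(np.int32(311), array([290.926 , 157.6463]), array([ 3, 17, 33, 22], dtype=int32))
(np.int32(15), array([316.7333, 152.    ]), array([43, 21,  8,  3], dtype=int32))
0 [285.4394 143.1179] [291.6685 148.4281]
0.7 [274.7888 153.8288] [286.3078 153.894 ]
1.0 [272.7109 158.007 ] [285.3247 156.0016]
1.2 [272.3549 160.3847] [285.2012 157.1867]
1.396 [272.8484 162.285 ] [285.5071 158.1218]
```

>>> carry_out(targets=[[[0,0.3,0,0,0,0,8.5],[0,0.3,0,0,0,0,8.5],[0,0.5,0,0,0,0,8.5],[0,0.5,0,0,0,0,8.5]]])

```text
t: 16.4
tcp_pos: [0.5519, 0.1294, 0.1161]
tool_rot: [0.988, 0.032, 0.15, -0.008]
force: [-4.8, 14.3, 1.1]
finger_gap: 0.993
gripper_force: 6.6
```

>>> carry_out(targets=[[[0,-1,0,0,0,0,8.5],[-0.1,-2.2,0,0,0,0,8.5],[-0.1,-2.2,0,0,0,0,8.5],[-0.7,-2.2,-2,0,0,0,8.5],[-1.3,-2.2,-4,0,0,0,8.5],[-2,-2.2,-6,0,0,0,8.5],[-2.6,-2.2,-8,0,0,0,8.5],[-3.2,-2.2,-10,0,0,0,8.5],[-4.5,-2.2,-14,0,0,0,8.5],[-6,-2.2,-18,0,0,0,8.5],[-6,-2.2,-20,0,0,0,8.5],[-6,-2.2,-20,0,0,0,8.5]]])

```text
t: 17.4
tcp_pos: [0.4365, 0.1406, 0.2939]
tool_rot: [0.987, 0.031, 0.158, -0.007]
force: [1.7, 0.1, -0.1]
finger_gap: 0.995
gripper_force: 0.0
```

Run:
```python
from go import *
go();a=cams.snapshot("scene")[:,:,::-1];b=cams.snapshot("top")[:,:,::-1]
x=cv2.resize(a[115:285,195:340],None,fx=2.8,fy=2.8,interpolation=2);y=cv2.resize(b[120:290,165:305],None,fx=2.8,fy=2.8,interpolation=2)
cv2.imwrite("pics/end.png",np.hstack([x,y]))
```

```text
t 17.4 tcp [0.4365 0.1406 0.2939] panel [-0.0195 -0.0463  0.254 ] gap 0.9945495264789869 F [ 1.6938  0.0572 -0.0643]
```

View pics/end.png

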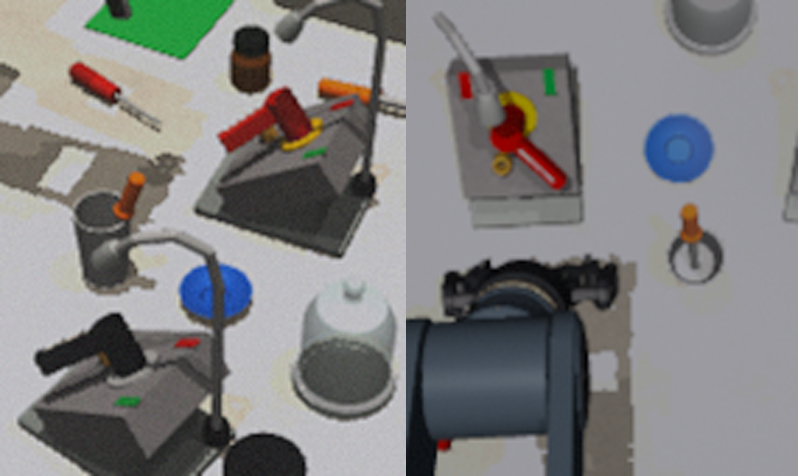

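The final picture shows:
- the red handle across at ON, top px about (213,177);
- the pin leaning tip-down in the upright beaker, top px (268,205);
- the black handle still at ON;
- the gripper clear of everything.

I'll hold for half a second, then hand in.

>>> carry_out(targets=[[[0,0,0,0,0,0,8.5],[0,0,0,0,0,0,8.5],[0,0,0,0,0,0,8.5],[0,0,0,0,0,0,8.5],[0,0,0,0,0,0,8.5],[0,0,0,0,0,0,8.5]]])

```text
t: 18.0
tcp_pos: [0.4359, 0.1408, 0.2888]
tool_rot: [0.988, 0.031, 0.152, -0.007]
force: [0.2, -0.0, -0.1]
finger_gap: 0.994
gripper_force: 0.0
```

```bash
python3 -c "
from station import sign_off
print(sign_off())"
```

```text
the job is handed in; nothing more can be done
None
```

I handed the job in at about 18 s with the lock-out pin tip-down in the upright beaker, the red handle at ON and the black handle still ON; sign-off returned no verdict, and joint 6 briefly read 2.854 rad (limit 2.85) during the first approach.

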